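# Put the last weight plate away in the organiser

### The job

One flat steel weight plate is still lying on the prep table, too thin to pick up where it lies: slide it, flat on the top, until one end sticks out well past the table's right-hand edge, and take hold of it there without letting it fall. Stack it squarely on the plates in the organiser's top drawer, laying it down rather than dropping it, and leave that drawer fully shut with the stack still neat. Do not knock the other things on the table about.

Things in the scene. Friction and masses are not known exactly. Their poses are not given: they have to be found in the camera images.
- plate_center (a point): the loose flat plate of dark bare steel, 140 x 60 x 3 mm (about 0.2 kg), lying flat on the table, its length roughly across the right-hand edge (within about 20 degrees); this point is its centre, half-way up its thickness. x runs along its 140 mm length, y along its 60 mm width, z through its thickness. Both ends and both faces are alike. It slides easily on the polished table (friction about 0.3), so a fingertip pressed lightly on it drags it along
- plate: the same plate: origin at the centre of its underside, axes as for plate_center
- plate_end_a (a point): middle of the plate's +x end face, 70 mm from its centre
- plate_end_b (a point): middle of the plate's -x end face, 70 mm from its centre
- table_edge (a point): a point on the upper right-hand edge of the stainless steel table, level with the top. x runs along the straight edge (parallel to the robot's x), y points inwards over the table, z up; beyond the edge (negative y) there is nothing down to the floor. The top is flat right to the edge and 35 mm thick
- stack_top (a point): centre, half-way up, of the uppermost of four more loose plates just like it, stacked squarely in the organiser's top drawer (stack 12 mm high, lengthwise front to back, lying on the drawer's floor and carried along with the drawer). x along the length, pointing to the back of the organiser, y along the width, z up. Hidden until the drawer is open
- stack_bottom (a point): the same point of the lowest plate of that stack, 9 mm lower
- top_drawer (a joint): how far the top drawer of the organiser is pulled out, in m: 0 is fully shut, 0.19 its stop. It slides out of the front, towards the robot, with about 1.2 N of friction and stays where it is left
- pull (a point): centre of the top drawer's pull, a solid block moulded on the middle of the drawer's front, 30 mm deep (front to back), 40 mm wide, 18 mm high; it stands out from the drawer's front and moves with the drawer. x points to the back of the organiser (the drawer opens along -x), y along the width, z up. The organiser is a white plastic case 240 deep, 200 wide and 130 mm high with two grey drawers one above the other; its top is 32 mm above this point
- drawer_floor (a point): middle of the top drawer's inner floor, 130 mm behind and 27 mm below the pull's centre; axes as for pull; moves with the drawer. The floor is 220 mm deep (from 5 mm behind the drawer's outer front face) and 178 mm wide; the sides stand 39 mm above it and the front 53 mm. Only with the drawer pulled out by 0.175 m or more is the whole stack clear of the case
- guard_case: clear plastic mouthguard case, 86 x 70 x 28 mm, origin at the centre of its underside; to be left alone
- bowl: white ceramic bowl, 136 mm across, 55 mm high, a purple massage ball in it, origin at the centre of its underside; to be left alone
- grip_trainer: aluminium hand gripper lying on its side, about 150 x 105 x 24 mm, origin on the table under its middle; to be left alone
- back_roller: wooden back roller shaped like a spoon, 400 x 110 x 31 mm, origin on the table under its middle; to be left alone
There are look-alikes about, which are no part of the job. What is shaped like the plate but pink is not meant.

How it is judged:
On the way, in this order (a step that is already met when the one before it is completed fails the run):
1. the plate lies flat on the table with one end at least 25 mm past the right-hand edge (angle between plate_center's own z axis and vertical below 0.05 rad and z of plate_center in the frame of table_edge between -0.001 and 0.005 m and y of any of plate_end_a, plate_end_b in the frame of table_edge below -0.025 m), for 0.2 s.
2. the plate is lifted at least 40 mm clear of the table top (z of plate_center in the frame of table_edge above 0.04 m), for 0.1 s.
3. the plate lies square on the stack in the open drawer, let go (x of plate_center in the frame of stack_top between -0.01 and 0.01 m and y of plate_center in the frame of stack_top between -0.008 and 0.008 m and z of plate_center in the frame of stack_top between 0.0015 and 0.0055 m and angle between the x axis of plate_center and the x axis of stack_top, either way round below 0.14 rad and angle between plate_center's own z axis and vertical below 0.06 rad and contact force between the fingers and plate below 0.05 N and value of joint top_drawer above 0.08 m), for 0.2 s.
At the end, for the whole second after the job is handed in: the plate lies on the top plate of the stack, within 10 mm of it lengthwise, 8 mm crosswise and 8 degrees, flat, let go and at rest; the stack is still neat (top plate within 12 mm lengthwise, 10 mm crosswise and 8 degrees of the lowest) on the drawer's floor; the top drawer is shut to within 6 mm (x of plate_center in the frame of stack_top between -0.01 and 0.01 m and y of plate_center in the frame of stack_top between -0.008 and 0.008 m and z of plate_center in the frame of stack_top between 0.0015 and 0.0055 m and angle between the x axis of plate_center and the x axis of stack_top, either way round below 0.14 rad and angle between plate_center's own z axis and vertical below 0.06 rad and x of stack_top in the frame of stack_bottom between -0.012 and 0.012 m and y of stack_top in the frame of stack_bottom between -0.01 and 0.01 m and z of stack_top in the frame of stack_bottom above 0.007 m and angle between the x axis of stack_top and the x axis of stack_bottom, either way round below 0.14 rad and contact force between the fingers and plate below 0.05 N and value of joint top_drawer below 0.006 m and linear speed of plate below 0.02 m/s and horizontal distance between stack_top and drawer_floor below 0.06 m and z of stack_top in the frame of drawer_floor below 0.015 m); the robot touches nothing.
It fails at once if the plate falls off the table (z of plate_center in the frame of table_edge below -0.05 m).
It fails at once if the plate is dropped or flung (free of the fingers and faster than 0.5 m/s) (contact force between the fingers and plate below 0.05 N and linear speed of plate above 0.5 m/s).
It fails at once if a bystander (mouthguard case, bowl, hand gripper or back roller) is moved by more than 30 mm (distance of any of guard_case, bowl, grip_trainer, back_roller from where it was at the start of the episode above 0.03 m).
It also fails if it takes over 72 s, if anything falls off the work surface, if the arm or the gripper's body presses on something with over 40 N, if the wrist force passes 120 N, or if a joint passes its speed limit or range.

### The arm

A 7-joint arm with a two-finger parallel gripper is mounted at the origin on the work surface. World frame = base frame: x ahead of the robot, y to its left, z up, the work surface at z = 0. Lengths are in m, angles in rad, forces in N, time in s.
With the tool pointing down it reaches from about 0.4 to 0.85 m from the base axis. Payload 10.4 kg.
Tool frame: the origin (TCP) lies midway between the tips of the shut fingers; the grasp point (between the pads) lies 19 mm behind it; z points along the fingers, x is the direction in which the jaws open and shut, and the axes are right-handed (so a half turn about z gives the same grasp; the last joint's range is limited). The gripper opens to 85 mm and grips with 20 to 120 N. Pads are 22 mm wide; open, the fingers measure 114 mm over their backs; the gripper's body (76 mm by 85 mm) begins 54 mm behind the grasp point. The pads swing forward as they close: fully open they stand 13 mm farther back than shut.
Start: joints at [-1.126, 0.332, -0.065, 1.46, 0.022, 1.35, -0.088], TCP at [0.282, 0.558, 0.194] pointing down, gripper open.
Joint ranges: [-2.6, 2.6], [-0.5, 2.12], [-1.47, 1.34], [0.16, 2.42], [-1.27, 4.41], [0.06, 2.06], [-2.6, 2.6]. Speed limits (rad/s): [2.22, 2.22, 2.79, 2.79, 3.14, 3.14, 3.14].

### API

Orientations are given as a unit quaternion [x, y, z, w].
In Python, from workcell import monitor, eyes, ticket, models gives the robot as it stands.
- The arm moves only by the tool servo_tool, never from a script. Its argument "motion" is a list of rows, each a list of 7 numbers: the opening, from 0 (shut) to 1 (fully open), then the shift along the tool's x, y, z in m, then the turn, a rotation vector about the tool's x, y, z in degrees. In form: [[fingers, tx, ty, tz, rx, ry, rz], ...]. A call has 1 to 20 rows; each row is the pose to reach, as a shift and turn from the pose commanded when the call began, along the tool's axes at that moment; what a row does not reach only later rows make up. A row lasts 1/8 s, in which the tool goes at most 62.5 mm and 10.7 degrees, less where a joint would pass 70% of its speed; a pose out of reach is approached as far as the arm can. A call with a gripper value outside its range is refused whole. The fingers move at their own pace and stop on an object; "grip_force" is the grip in N (left out, the last holds). Time passes only in rows, so rows that repeat a pose let the fingers close. It gives the time, the measured TCP pose, the force and the opening at its end, in the units of the state.
- monitor.get_obs(): the state, without advancing time (a new reading comes with each control period).
- eyes.camera(name): name is "scene" or "side" or "wrist"; returns (picture, depth): 400x640x3 uint8, blue, green, red; 400x640 float32, m along the optical axis (not along the pixel's ray), 0 where there is no reading.
- eyes.camera_info(name): a dict with "intrinsics" (3x3 intrinsics, pixels), "extrinsics" (4x4, takes a point from world to camera coordinates); the wrist camera has in their place "tool_from_camera" (4x4, takes a point from camera to tool coordinates, whose origin is the TCP and whose axes are the tool frame's). Camera axes: x right, y down, z forward; pixel columns grow to the right and rows downward; lengths in m; the calibration is good to about 2 mm. A picture is of the moment at which its call begins: read the wrist's pose just before it. camera_info takes no time and is no camera call.
- ticket.hand_in(): hands the job in, once; it reports no verdict.
Trained networks look in the newest picture that a camera, given by its name, has taken for a name from the list of things; names that differ only in an ending like _2 or _b are one class to them, and where a whole thing is asked for, a point or a joint stands for the part that bears it (a point fixed in the world has none). Each returns a list of dicts, best first, with "confidence" (0 to 1); they miss things now and then, are a little off and sometimes report something else, mostly with a low value. They report only what shows in the picture. A call takes as long as a camera call. They do not tell look-alikes from the thing itself.
- models.boxes_of(camera, thing): "point" ([x, y, z] in m, in the coordinates of the camera as it stood for that picture, good to about 4 mm: the middle of the surface that is visible of it).
The state is a dict: "clock": time; "joint_pos": joint angles; "joint_velocities": joint speeds; "tau": joint torques, N m; "position": TCP position; "ee_rot": TCP orientation; "ft_force": force on the tool from outside, world axes, zero at the start; "torque": the same for the moment, N m; "grip_width": opening from 0.0 (shut) to 1.0 (fully open).
Only numpy, scipy, OpenCV 4.12 (cv2) and the standard library are available. Lean on these libraries where they do the work, as an engineer would, in place of code of your own. Each camera call takes 0.05 s, during which the arm holds its last target. There are 200 camera calls.

## Working session

There is one attempt and no reset: what is moved stays moved. The work goes in short steps, Python scripts to look and compute and a tool call to move; the robot and the scene stay as the last step left them, time stands still between calls to the robot, and variables do not carry over. Pictures are saved under pics/ and viewed, about 8 in all and at most 12, crops included, and the job is handed in when it is done.

Besides the shell and the picture viewer there is one more tool, called after "Emit:" in YAML: its name, and indented under it one key for each argument. servo_tool: Moves the arm, as the interface text tells. Its arguments: {"type":"object","properties":{"motion":{"type":"array"},"grip_force":{"type":"number"}},"required":["motion"]}

```bash
mkdir -p pics; cat > h.py <<'E'
import numpy as np,cv2
from scipy.spatial.transform import Rotation as R
from workcell import monitor,eyes,ticket,models
def tool():
    o=monitor.get_obs();T=np.eye(4);T[:3,:3]=R.from_quat(o["ee_rot"]).as_matrix();T[:3,3]=o["position"];return T
def look(n):
    T=tool();im,d=eyes.camera(n);i=eyes.camera_info(n);K=np.array(i["intrinsics"])
    W=T@np.array(i["tool_from_camera"]) if n=="wrist" else np.linalg.inv(np.array(i["extrinsics"]))
    return im,d,K,W
def cloud(d,K,W):
    v,u=np.mgrid[:d.shape[0],:d.shape[1]]
    P=np.stack([(u-K[0,2])/K[0,0]*d,(v-K[1,2])/K[1,1]*d,d],-1)
    P=P@W[:3,:3].T+W[:3,3];P[d<=0]=np.nan;return P
def proj(p,K,W):
    q=np.linalg.inv(W)@np.r_[p,1];return (K@q[:3]/q[2])[:2]
E
python3 - <<'E'
from h import *
np.set_printoptions(precision=4,suppress=True)
o=monitor.get_obs();print(o["clock"],o["position"],o["ee_rot"],o["grip_width"]);print(tool()[:3,:3])
for n in("scene","side"):
    im,d,K,W=look(n);cv2.imwrite(f"pics/{n}0.png",im);np.savez(f"{n}0.npz",im=im,d=d,K=K,W=W)
    print(n,K[0,0],W[:3,3],W[:3,2])
    for t in("plate","pull","guard_case","bowl","grip_trainer","back_roller"):
        print(t,[(round(b["confidence"],2),(W@np.r_[b["point"],1])[:3],proj((W@np.r_[b["point"],1])[:3],K,W).round()) for b in models.boxes_of(n,t)][:4])
im,d,K,W=look("wrist");np.savez("wrist0.npz",im=im,d=d,K=K,W=W);cv2.imwrite("pics/wrist0.png",im);print(eyes.camera_info("wrist")["tool_from_camera"])
E
```

```text
0.0 [0.2817 0.5575 0.1936] [ 0.8517  0.524  -0.0006  0.0004] 0.998627781294431
[[ 0.4509  0.8926 -0.0006]
 [ 0.8926 -0.4509 -0.0012]
 [-0.0014  0.0001 -1.    ]]
scene 403.2564570522476 [ 1.155  -0.178   1.1155] [-0.51    0.1902 -0.8389]
plate [(0.86, array([ 0.4619, -0.2292,  0.0044]), array([223., 219.])), (0.8, array([ 0.2774, -0.2255,  0.002 ]), array([212., 175.])), (0.68, array([ 0.5674, -0.061 ,  0.0033]), array([283., 232.])), (0.66, array([0.4444, 0.1629, 0.0028]), array([336., 182.]))]
pull [(0.32, array([ 0.7434, -0.2665,  0.0283]), array([230., 303.]))]
guard_case [(0.95, array([ 0.7423, -0.261 ,  0.029 ]), array([232., 302.]))]
bowl [(0.82, array([ 0.7428, -0.1138,  0.0333]), array([284., 284.])), (0.41, array([0.5403, 0.299 , 0.0035]), array([385., 193.]))]
grip_trainer [(0.75, array([0.3929, 0.0002, 0.0186]), array([285., 180.]))]
back_roller [(0.84, array([0.6131, 0.4558, 0.0238]), array([439., 194.]))]
side 395.7218668208758 [ 0.2353 -0.7409  0.7447] [ 0.2581  0.7462 -0.6137]
plate [(0.69, array([ 0.5655, -0.0582,  0.0078]), array([355., 245.])), (0.62, array([ 0.277 , -0.2264,  0.0044]), array([262., 330.])), (0.57, array([ 0.4639, -0.2362,  0.0013]), array([345., 310.]))]
pull [(0.86, array([0.6331, 0.1241, 0.1059]), array([352., 173.]))]
guard_case [(0.74, array([ 0.7238, -0.2676,  0.0286]), array([454., 281.]))]
bowl [(0.75, array([ 0.7642, -0.104 ,  0.0399]), array([431., 229.]))]
grip_trainer [(0.72, array([0.3815, 0.0018, 0.0208]), array([281., 243.]))]
back_roller [(0.81, array([0.5367, 0.4553, 0.0192]), array([290., 150.]))]
[[ 1.      0.0004 -0.0004  0.0005]
 [-0.0003  0.9657  0.2597 -0.0657]
 [ 0.0005 -0.2597  0.9657 -0.1794]
 [ 0.      0.      0.      1.    ]]
```

View pics/scene0.png

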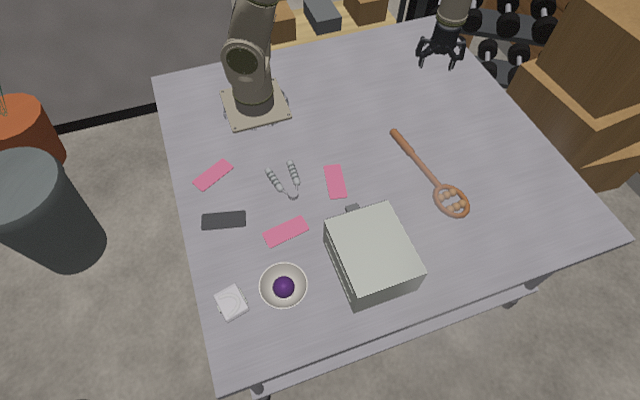

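View pics/side0.png

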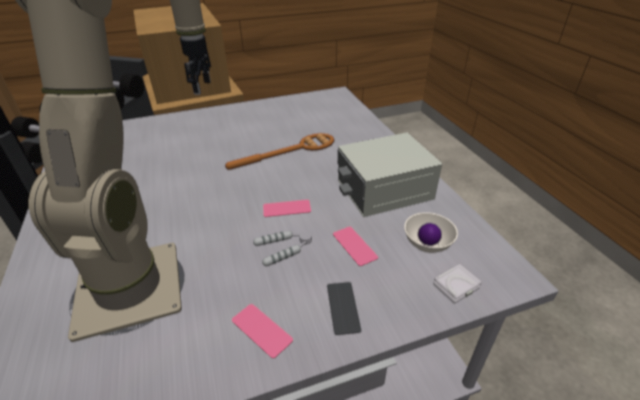

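The dark plate is at scene (223,220) and side (343,308). The organiser is at scene (375,255), with its pulls at side (345,170) and (345,188). Next I'll measure the plate, edge and case.

```bash
python3 - <<'E'
from h import *
np.set_printoptions(precision=4,suppress=True)
for n in("scene","side"):
    z=np.load(n+"0.npz");im,d,K,W=[z[k] for k in("im","d","K","W")];P=cloud(d,K,W)
    X,Y,Z=P[...,0],P[...,1],P[...,2]
    roi=(abs(X-.462)<.12)&(abs(Y+.232)<.09)
    g=cv2.cvtColor(im,cv2.COLOR_BGR2GRAY)
    m=roi&(g<100)&(abs(Z)<.03)
    k,l,s,c=cv2.connectedComponentsWithStats(m.astype(np.uint8));i=1+np.argmax(s[1:,4]);m=l==i
    # rectangle on plane z=0.003 by ray
    q=P[m];print(n,"plate n",m.sum(),"z",np.median(q[:,2]),"c",q.mean(0),cv2.minAreaRect(q[:,:2].astype(np.float32)))
    for x0 in(.3,.4,.5,.6):
        t=(abs(X-x0)<.02)&(abs(Z)<.01);print("edge",x0,np.nanpercentile(Y[t],[0.2,1]) if t.any() else 0, np.median(Z[t&(Y<-.2)]))
    t=(Z>.115)&(Z<.15)&(X>.5)&(X<1.1)&(Y>-.1)&(Y<.4);q=P[t];
    print("case top",t.sum(),np.median(q[:,2]),cv2.minAreaRect(q[:,:2].astype(np.float32)),cv2.boxPoints(cv2.minAreaRect(q[:,:2].astype(np.float32))).round(3).tolist())
    t=(Z>.02)&(Z<.118)&(X>.5)&(X<1.1)&(Y>0.0)&(Y<.3)
    for z0 in np.arange(.02,.13,.01):
        tt=t&(abs(Z-z0)<.005)&(X<.68); 
        if tt.sum()>2: 
            i=np.nanargmin(np.where(tt,X,9));print(z0.round(3),tt.sum(),P.reshape(-1,3)[i])
    cv2.imwrite(f"pics/crop_{n}.png",cv2.resize(im[120:240,300:460] if n=="side" else im[170:330,300:440],None,fx=5,fy=5,interpolation=2)[:600,:800])
E
```

```text
scene plate n 691 z 0.003800713615131679 c [ 0.4638 -0.2277  0.0037] ((0.4628639817237854, -0.2275787889957428), (0.13743099570274353, 0.06228284165263176), 76.68568420410156)
edge 0.3 [-0.357 -0.349] 0.0021800942193559436
edge 0.4 [-0.3571 -0.3486] 0.001016910332455323
edge 0.5 [-0.357  -0.3489] 0.0010581425939891753
edge 0.6 [-0.3576 -0.3518] 0.0008698223270082739
case top 6198 0.1310557551112928 ((0.752970278263092, 0.1424413025379181), (0.2479860782623291, 0.20192360877990723), 0.4306180775165558) [[0.628000020980835, 0.24199999868869781], [0.6299999952316284, 0.04100000113248825], [0.878000020980835, 0.041999999433755875], [0.8759999871253967, 0.24400000274181366]]
0.03 8 [0.6433 0.0412 0.0337]
0.04 11 [0.6435 0.0409 0.0409]
0.05 8 [0.64   0.0421 0.0466]
0.06 8 [0.6393 0.042  0.0581]
0.07 12 [0.6399 0.0416 0.0658]
0.08 10 [0.6388 0.0417 0.0761]
0.09 10 [0.6071 0.1224 0.0949]
0.1 25 [0.6045 0.1611 0.1039]
0.11 80 [0.6005 0.137  0.1052]
0.12 4 [0.6454 0.0411 0.1177]
side plate n 1300 z 0.003926187535780334 c [ 0.4614 -0.2328  0.0039] ((0.4627772867679596, -0.2276570200920105), (0.
[... 205 characters left out ...]
2
edge 0.6 [-0.3568 -0.356 ] 0.0009088400128501872
case top 3426 0.13187868471282582 ((0.7522392272949219, 0.14369705319404602), (0.24816404283046722, 0.20596404373645782), 0.6056901812553406) [[0.6269999742507935, 0.24500000476837158], [0.6290000081062317, 0.039000000804662704], [0.8769999742507935, 0.041999999433755875], [0.875, 0.24799999594688416]]
0.02 47 [0.634  0.2104 0.0237]
0.03 99 [0.6058 0.1406 0.0323]
0.04 121 [0.6047 0.1225 0.0415]
0.05 163 [0.6047 0.155  0.045 ]
0.06 82 [0.6345 0.0826 0.0582]
0.07 73 [0.63   0.1099 0.0728]
0.08 112 [0.6286 0.2339 0.0819]
0.09 118 [0.6005 0.131  0.0945]
0.1 147 [0.5994 0.1522 0.0987]
0.11 214 [0.5996 0.153  0.1087]
0.12 39 [0.629  0.2279 0.1177]
```

View pics/crop_side.png

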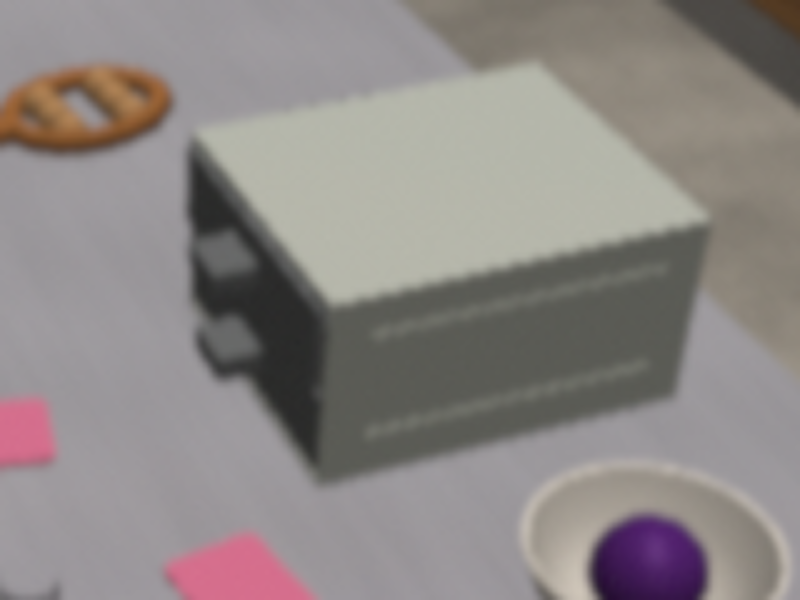

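Plate centre is (0.463, -0.228) with yaw 76.6°. The edge is at y = -0.357, and the pull is at about (0.615, 0.142, 0.099) with the case square to x. I'll open the drawer first, so I'm moving above the pull.

Emit:
servo_tool:
  motion:
    - [1, -0.222, 0.482, 0, 0, 0, -26.8]
    - [1, -0.222, 0.482, 0, 0, 0, -26.8]
    - [1, -0.222, 0.482, 0, 0, 0, -26.8]
    - [1, -0.222, 0.482, 0, 0, 0, -26.8]
    - [1, -0.222, 0.482, 0, 0, 0, -26.8]
    - [1, -0.222, 0.482, 0, 0, 0, -26.8]
    - [1, -0.222, 0.482, 0, 0, 0, -26.8]
    - [1, -0.222, 0.482, 0, 0, 0, -26.8]
    - [1, -0.222, 0.482, 0, 0, 0, -26.8]
    - [1, -0.222, 0.482, 0, 0, 0, -26.8]
    - [1, -0.222, 0.482, 0, 0, 0, -26.8]

```text
clock: 2.12
position: [0.6115, 0.1433, 0.1943]
ee_rot: [0.707, 0.707, 0.0, -0.0]
ft_force: [0.3, 1.0, 0.7]
grip_width: 1.003
```

```bash
cat >> h.py <<'E'
np.set_printoptions(precision=4,suppress=True)
def goto(p,yaw=None):
    T=tool();a=T[:3,:3].T@(np.array(p)-T[:3,3]);r=np.zeros(3)
    if yaw is not None:
        c,s=np.cos(np.radians(yaw)),np.sin(np.radians(yaw))
        r=np.degrees(R.from_matrix(T[:3,:3].T@np.array([[c,s,0],[s,-c,0],[0,0,-1]])).as_rotvec())
    print("move",a,r)
def st():
    o=monitor.get_obs();T=tool();print("t",o["clock"],"p",T[:3,3],"yaw",np.degrees(np.arctan2(T[1,0],T[0,0])),"tz",T[:3,2],"F",o["ft_force"],"g",o["grip_width"])
E
python3 - <<'E'
from h import *
st();im,d,K,W=look("wrist");P=cloud(d,K,W);X,Y,Z=P[...,0],P[...,1],P[...,2]
m=(abs(X-.61)<.05)&(abs(Y-.14)<.06)&(Z>.095)&(Z<.116);q=P[m];print(m.sum())
if m.sum():
  print(np.percentile(q,[1,50,99],axis=0),cv2.minAreaRect(q[:,:2].astype(np.float32)))
print([(b["confidence"],(W@np.r_[b["point"],1])[:3]) for b in models.boxes_of("wrist","pull")])
cv2.imwrite("pics/w1.png",im);goto([.612,.1425,.084],90)
E
```

```text
t 2.125 p [0.6115 0.1433 0.1943] yaw 90.04154920559897 tz [-0.0004  0.0006 -1.    ] F [0.306  0.951  0.6786] g 1.0033012485866866
2865
[[0.5992 0.083  0.0957]
 [0.6207 0.142  0.1066]
 [0.6299 0.1971 0.1156]] ((0.6144714951515198, 0.13984039425849915), (0.03107367642223835, 0.11981259286403656), 0.3387560248374939)
[(0.94, array([0.627 , 0.1417, 0.1104]))]
move [-0.0016  0.0007  0.1105] [-0.0122 -0.046   0.1257]
```

View pics/w1.png

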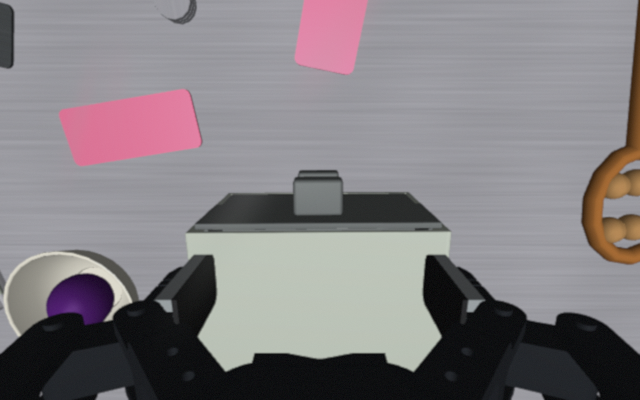

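The pull at wrist (318,195) is centred between the fingers, front face at x = 0.599. I'll descend and grip.

Emit:
servo_tool:
  motion:
    - [1, -0.002, 0, 0.04, 0, 0, 0]
    - [1, -0.002, 0, 0.08, 0, 0, 0]
    - [1, -0.002, 0, 0.11, 0, 0, 0]
    - [1, -0.002, 0, 0.11, 0, 0, 0]
    - [0.3, -0.002, 0, 0.11, 0, 0, 0]
    - [0.3, -0.002, 0, 0.11, 0, 0, 0]
    - [0.3, -0.002, 0, 0.11, 0, 0, 0]
    - [0.3, -0.002, 0, 0.11, 0, 0, 0]
    - [0.3, -0.002, 0, 0.11, 0, 0, 0]
  grip_force: 40

```text
clock: 3.35
position: [0.612, 0.1404, 0.0845]
ee_rot: [0.707, 0.707, 0.0, 0.0]
ft_force: [-0.4, -0.6, -0.1]
grip_width: 0.298
```

Emit:
servo_tool:
  motion:
    - [0, 0, 0, 0, 0, 0, 0]
    - [0, 0, 0, 0, 0, 0, 0]
    - [0, 0, 0, 0, 0, 0, 0]

```text
clock: 3.72
position: [0.6119, 0.1404, 0.0844]
ee_rot: [0.707, 0.707, -0.0, -0.0]
ft_force: [-0.2, -0.9, 0.4]
grip_width: -0.003
```

```bash
python3 - <<'E'
from h import *
st();im,d,K,W=look("wrist");cv2.imwrite("pics/w2.png",im)
E
```

```text
t 3.725 p [0.6119 0.1404 0.0844] yaw 89.9951472935789 tz [-0.0001  0.0001 -1.    ] F [-0.2406 -0.8732  0.3569] g -0.0033118912435963124
```

View pics/w2.png

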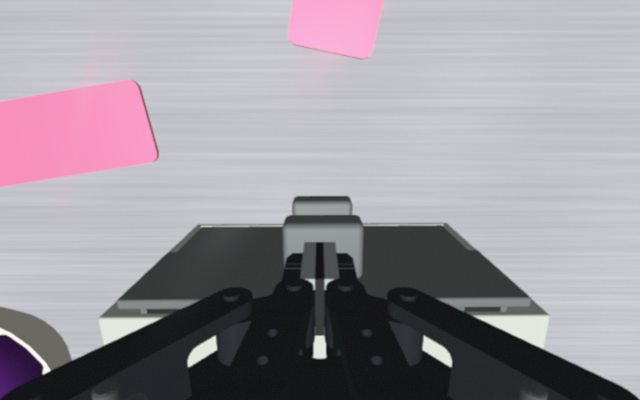

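The fingers are shut at wrist (320,250) and drawn over the pull at (322,240), so they did not grip it. I'll check the depth to see why.

```bash
python3 - <<'E'
from h import *
im,d,K,W=look("wrist");P=cloud(d,K,W)
print(K,proj(tool()[:3,3],K,W),W[:3,3])
for v in range(195,345,8): print(v,[P[v,u].round(3).tolist() for u in(298,320,350)],P[v,450].round(3))
im,d,K,W=look("side");P=cloud(d,K,W)
cv2.imwrite("pics/crop2.png",cv2.resize(im[130:220,300:420],None,fx=6,fy=6,interpolation=2))
E
```

```text
[[345.8047   0.     319.2561]
 [  0.     345.8047 202.343 ]
 [  0.       0.       1.    ]] [318.5893 232.6198] [0.5465 0.1408 0.2637]
195 [[0.611, 0.124, -0.0], [0.611, 0.141, 0.001], [0.611, 0.165, 0.0]] [ 0.611  0.244 -0.001]
203 [[0.606, 0.127, 0.045], [0.606, 0.141, 0.044], [0.606, 0.161, 0.046]] [0.618 0.244 0.001]
211 [[nan, nan, nan], [0.611, 0.141, 0.045], [0.611, 0.161, 0.044]] [0.624 0.244 0.001]
219 [[0.599, 0.13, 0.099], [0.599, 0.141, 0.1], [0.599, 0.156, 0.1]] [ 0.631  0.246 -0.   ]
227 [[0.601, 0.131, 0.106], [0.601, 0.141, 0.106], [0.601, 0.156, 0.106]] [0.634 0.241 0.012]
235 [[0.605, 0.13, 0.106], [0.605, 0.141, 0.106], [0.605, 0.156, 0.107]] [0.634 0.235 0.03 ]
243 [[0.609, 0.131, 0.108], [0.601, 0.141, 0.127], [0.609, 0.156, 0.106]] [0.634 0.23  0.044]
251 [[0.613, 0.13, 0.107], [0.601, 0.141, 0.135], [0.613, 0.156, 0.107]] [0.629 0.22  0.069]
259 [[0.605, 0.132, 0.134], [0.601, 0.141, 0.143], [0.605, 0.153, 0.134]] [0.629 0.216 0.081]
267 [[0.605, 0.133, 0.142], [0.601, 0.141, 0.15], [0.605, 0.153, 0.142]] [0.629 0.212 0.092]
275 [[0.605, 0.133, 0.148], [0.601, 0.141, 0.155], [0.606, 0.152, 0.147]] [0.628 0.208 0.102]
283 [[0.598, 0.134, 0.167], [0.603, 0.141, 0.158], [0.599, 0.15, 0.166]] [0.629 0.205 0.11 ]
291 [[0.601, 0.134, 0.167], [0.606, 0.141, 0.158], [0.6, 0.15, 0.168]] [0.629 0.202 0.117]
299 [[0.601, 0.134, 0.172], [0.609, 0.141, 0.159], [0.6, 0.15, 0.173]] [0.629 0.2   0.124]
307 [[0.6, 0.135, 0.177], [0.612, 0.141, 0.158], [0.601, 0.149, 0.177]] [0.6   0.178 0.177]
315 [[0.595, 0.136, 0.189], [0.615, 0.141, 0.158], [0.595, 0.148, 0.19]] [0.6   0.176 0.182]
323 [[0.595, 0.136, 0.192], [0.618, 0.141, 0.158], [0.595, 0.148, 0.192]] [0.601 0.175 0.184]
331 [[0.595, 0.136, 0.196], [0.621, 0.141, 0.159], [0.595, 0.148, 0.195]] [0.6   0.173 0.189]
339 [[0.597, 0.136, 0.196], [0.646, 0.141, 0.13], [0.596, 0.148, 0.198]] [0.602 0.173 0.189]
```

View pics/crop2.png

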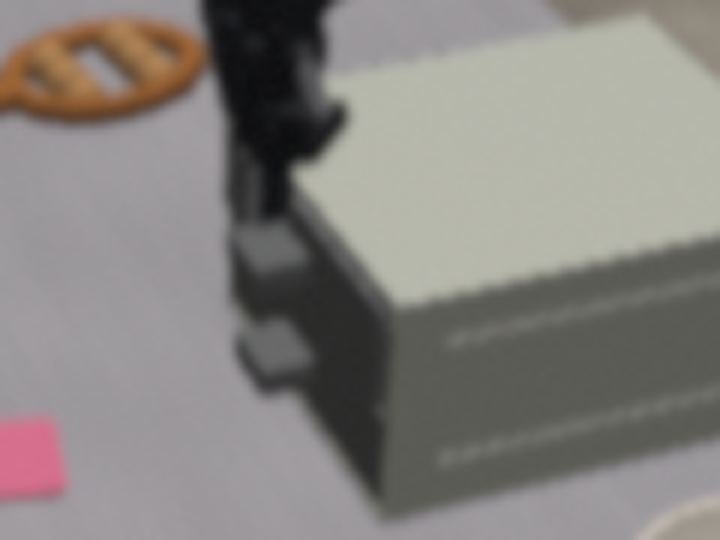

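The real shut fingertips show at z ≈ 0.125, while the reported TCP is at 0.084. The tips seem to be about 40 mm behind the stated TCP. I'll confirm by touching the pull's top (z 0.107) gently.

Emit:
servo_tool:
  motion:
    - [0, 0, 0, 0.006, 0, 0, 0]
    - [0, 0, 0, 0.012, 0, 0, 0]
    - [0, 0, 0, 0.012, 0, 0, 0]

```text
clock: 4.25
position: [0.6114, 0.1403, 0.0715]
ee_rot: [0.707, 0.707, -0.001, -0.0]
ft_force: [0.2, -0.1, -0.7]
grip_width: -0.002
```

Emit:
servo_tool:
  motion:
    - [0, 0, 0, 0.002, 0, 0, 0]
    - [0, 0, 0, 0.003, 0, 0, 0]

```text
clock: 4.5
position: [0.6125, 0.1404, 0.0702]
ee_rot: [0.707, 0.707, 0.001, 0.0]
ft_force: [-1.4, -1.2, 7.9]
grip_width: -0.001
```

Emit:
servo_tool:
  motion:
    - [0, 0, 0, 0.001, 0, 0, 0]
    - [0, 0, 0, 0.002, 0, 0, 0]

```text
clock: 4.75
position: [0.6141, 0.1405, 0.0702]
ee_rot: [0.707, 0.707, 0.002, 0.001]
ft_force: [-2.1, -1.5, 19.4]
grip_width: 0.001
```

The touch was at reported TCP z = 0.0705, so the real tips are 37 mm behind the reported TCP. I'll re-open and go down by that much more.

Emit:
servo_tool:
  motion:
    - [0, 0, 0, -0.02, 0, 0, 0]
    - [1, 0, 0, -0.02, 0, 0, 0]
    - [1, 0, 0, -0.02, 0, 0, 0]
    - [1, 0, 0, -0.02, 0, 0, 0]
    - [1, 0, 0, -0.02, 0, 0, 0]
    - [1, 0.001, 0, 0, 0, 0, 0]
    - [1, 0.001, 0, 0.021, 0, 0, 0]
    - [1, 0.001, 0, 0.021, 0, 0, 0]
    - [0.2, 0.001, 0, 0.021, 0, 0, 0]
    - [0.2, 0.001, 0, 0.021, 0, 0, 0]
    - [0.2, 0.001, 0, 0.021, 0, 0, 0]
    - [0.2, 0.001, 0, 0.021, 0, 0, 0]
  grip_force: 40

```text
clock: 6.25
position: [0.6126, 0.1421, 0.0474]
ee_rot: [0.707, 0.707, 0.001, 0.0]
ft_force: [0.5, 2.1, 5.0]
grip_width: 0.459
```

Gripped: opening 0.459, about 40 mm. Pulling the drawer open.

Emit:
servo_tool:
  motion:
    - [0.2, 0, -0.02, 0, 0, 0, 0]
    - [0.2, 0, -0.05, 0, 0, 0, 0]
    - [0.2, 0, -0.08, 0, 0, 0, 0]
    - [0.2, 0, -0.11, 0, 0, 0, 0]
    - [0.2, 0, -0.14, 0, 0, 0, 0]
    - [0.2, 0, -0.165, 0, 0, 0, 0]
    - [0.2, 0, -0.18, 0, 0, 0, 0]
    - [0.2, 0, -0.187, 0, 0, 0, 0]
    - [0.2, 0, -0.187, 0, 0, 0, 0]
    - [0.2, 0, -0.187, 0, 0, 0, 0]

```text
clock: 7.5
position: [0.4259, 0.1409, 0.0473]
ee_rot: [0.707, 0.707, 0.001, 0.001]
ft_force: [0.1, -4.6, 9.4]
grip_width: 0.461
```

Emit:
servo_tool:
  motion:
    - [1, 0, 0, 0, 0, 0, 0]
    - [1, 0, 0, 0, 0, 0, 0]
    - [1, 0, 0, 0, 0, 0, 0]
    - [1, 0, 0, -0.05, 0, 0, 0]
    - [1, 0, 0, -0.1, 0, 0, 0]
    - [1, 0.0, 0, -0.15, 0, 0, 0]
    - [1, 0, 0, -0.18, 0, 0, 0]
    - [1, 0, 0, -0.18, 0, 0, 0]
    - [1, 0, 0, -0.18, 0, 0, 0]

```text
clock: 8.62
position: [0.4245, 0.1413, 0.2255]
ee_rot: [0.707, 0.707, -0.001, -0.0]
ft_force: [-0.2, -0.8, -0.9]
grip_width: 1.003
```

```bash
python3 - <<'E'
from h import *
st();im,d,K,W=look("wrist");cv2.imwrite("pics/w3.png",im);np.savez("w3.npz",im=im,d=d,K=K,W=W)
P=cloud(d,K,W)
print([(b["confidence"],(W@np.r_[b["point"],1])[:3]) for t in("pull","stack_top","drawer_floor") for b in models.boxes_of("wrist",t)])
im,d,K,W=look("scene");np.savez("s3.npz",im=im,d=d,K=K,W=W)
E
```

```text
t 8.625 p [0.4245 0.1413 0.2255] yaw 90.0023091416338 tz [-0.001  -0.0004 -1.    ] F [-0.1542 -0.8006 -0.9212] g 1.0029133344044163
[(0.55, array([0.5109, 0.132 , 0.0722])), (0.89, array([0.536 , 0.1449, 0.0803])), (0.58, array([ 0.4696, -0.1981, -0.0001])), (0.25, array([0.4369, 0.447 , 0.0206])), (0.6, array([0.5193, 0.1386, 0.072 ]))]
```

View pics/w3.png

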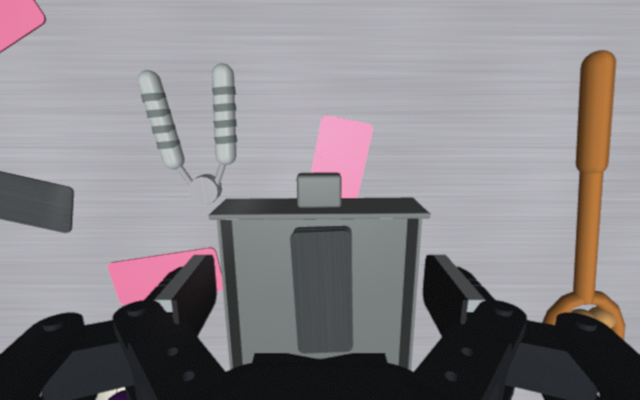

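The drawer is open. The dark stack shows at wrist (292–352, 228–353), slightly yawed. Measuring it now.

```bash
python3 - <<'E'
from h import *
for f in("w3.npz","s3.npz"):
    z=np.load(f);im,d,K,W=[z[k] for k in("im","d","K","W")];P=cloud(d,K,W);X,Y,Z=P[...,0],P[...,1],P[...,2]
    roi=(X>.455)&(X<.632)&(Y>.07)&(Y<.22)
    print(f,np.nanpercentile(Z[roi],[2,25,50,75,98]))
    m=roi&(Z>.079)&(Z<.092);k,l,s,c=cv2.connectedComponentsWithStats(m.astype(np.uint8));m=l==1+np.argmax(s[1:,4])
    q=P[m];print("stack",m.sum(),np.median(q[:,2]),cv2.minAreaRect(q[:,:2].astype(np.float32)),"floor z",np.median(Z[roi&(Z<.078)]))
    if f=="w3.npz":
        g=cv2.cvtColor(im,cv2.COLOR_BGR2GRAY);mm=np.zeros_like(g);mm[222:352,284:360]=(g[222:352,284:360]<88)
        k,l,s,c=cv2.connectedComponentsWithStats(mm);i=1+np.argmax(s[1:,4]);v,u=np.where(l==i)
        r=np.c_[(u-K[0,2])/K[0,0],(v-K[1,2])/K[1,1],np.ones(len(u))]@W[:3,:3].T;zt=np.median(q[:,2]);p=W[:3,3]+r*((zt-W[2,3])/r[:,2])[:,None]
        print("gray",len(u),u.min(),u.max(),v.min(),v.max(),cv2.minAreaRect(p[:,:2].astype(np.float32)))
    m=(X<.46)&(X>.4)&(abs(Y-.14)<.03)&(Z>.09)&(Z<.115);print("pull front",m.sum(),np.percentile(P[m],[2,50,98],axis=0) if m.any() else 0)
z=np.load("s3.npz");goto([.463+.002,-.2277+.009,.12],-13.4)
E
```

```text
w3.npz [0.0033 0.0706 0.0713 0.0824 0.0838]
stack 7100 0.08269378941266081 ((0.5451071858406067, 0.14547227323055267), (0.1413865089416504, 0.06108420714735985), 2.3838963508605957) floor z 0.07074463550252114
gray 7145 291 352 226 351 ((0.5418571829795837, 0.14503107964992523), (0.1443195343017578, 0.05965248867869377), 2.359437942504883)
pull front 1852 [[0.4143 0.115  0.0957]
 [0.4307 0.1414 0.1066]
 [0.4447 0.1654 0.113 ]]
s3.npz [0.0691 0.0749 0.4526 0.5895 0.6464]
stack 718 0.08386678298276595 ((0.5432218313217163, 0.14343108236789703), (0.13881516456604004, 0.06247112527489662), 2.7040090560913086) floor z 0.07209438872695051
pull front 138 [[0.4176 0.1116 0.0918]
 [0.4494 0.1384 0.1065]
 [0.4528 0.1671 0.1139]]
move [-0.3599  0.0406  0.1058] [ -0.0208   0.0823 103.3946]
```

Stack centre is (0.5445, 0.145), top z = 0.083, yaw +2.4°. Next I go above the plate with the fingers partly open for a two-point press.

Emit:
servo_tool:
  motion:
    - [0.4, -0.08, 0.01, 0, 0, 0, 10]
    - [0.4, -0.14, 0.02, 0, 0, 0, 20]
    - [0.4, -0.2, 0.03, 0, 0, 0, 30]
    - [0.4, -0.26, 0.04, 0, 0, 0, 40]
    - [0.4, -0.32, 0.041, 0.02, 0, 0, 50]
    - [0.4, -0.357, 0.041, 0.06, 0, 0, 60]
    - [0.4, -0.357, 0.041, 0.1, 0, 0, 70]
    - [0.4, -0.357, 0.041, 0.13, 0, 0, 80]
    - [0.4, -0.357, 0.041, 0.16, 0, 0, 90]
    - [0.4, -0.357, 0.041, 0.19, 0, 0, 100]
    - [0.4, -0.357, 0.041, 0.21, 0, 0, 103.4]
    - [0.4, -0.357, 0.041, 0.21, 0, 0, 103.4]
    - [0.4, -0.357, 0.041, 0.21, 0, 0, 103.4]

```text
clock: 10.5
position: [0.4663, -0.2158, 0.017]
ee_rot: [0.993, -0.116, 0.0, 0.0]
ft_force: [-1.5, 0.0, 0.2]
grip_width: 0.402
```

```bash
cat >> h.py <<'E'
def plate(n,x0,y0,rx=.1,ry=.1,lo=-.012,hi=.012,thr=100,zp=.003):
    im,d,K,W=look(n);P=cloud(d,K,W);X,Y,Z=P[...,0],P[...,1],P[...,2];g=cv2.cvtColor(im,cv2.COLOR_BGR2GRAY)
    m=(abs(X-x0)<rx)&(abs(Y-y0)<ry)&(g<thr)&(Z>lo)&(Z<hi)
    m=cv2.morphologyEx(m.astype(np.uint8),cv2.MORPH_OPEN,np.ones((3,3)))
    k,l,s,c=cv2.connectedComponentsWithStats(m);m=l==1+np.argmax(s[1:,4]);q=P[m]
    r=cv2.minAreaRect(q[:,:2].astype(np.float32));print(n,m.sum(),"z",np.median(q[:,2]),r,"yrange",np.percentile(q[:,1],[.5,99.5]));return im,m
E
python3 - <<'E'
from h import *
st();im,m=plate("wrist",.463,-.228);cv2.imwrite("pics/w4.png",im);plate("side",.463,-.228)
E
```

```text
t 10.5 p [ 0.4663 -0.2158  0.017 ] yaw -13.31770569253302 tz [ 0.0005 -0.0002 -1.    ] F [-1.4872  0.035   0.2398] g 0.40203550648587966
wrist 19679 z 0.002900124068841381 ((0.46187159419059753, -0.22803395986557007), (0.13950586318969727, 0.05910202115774155), 76.63336944580078) yrange [-0.297  -0.1603]
side 1233 z 0.003950815250242989 ((0.4627109169960022, -0.22806882858276367), (0.1382680982351303, 0.05766041949391365), 76.51775360107422) yrange [-0.2977 -0.1645]
```

Emit:
servo_tool:
  motion:
    - [0.4, -0.004, 0, 0.02, 0, 0, 0]
    - [0.4, -0.004, 0, 0.04, 0, 0, 0]
    - [0.4, -0.004, 0, 0.048, 0, 0, 0]
    - [0.4, -0.004, 0, 0.05, 0, 0, 0]
    - [0.4, -0.004, 0, 0.05, 0, 0, 0]

```text
clock: 11.22
position: [0.4625, -0.2149, -0.033]
ee_rot: [0.993, -0.117, 0.0, 0.0]
ft_force: [0.8, 0.7, -0.2]
grip_width: 0.4
```

Emit:
servo_tool:
  motion:
    - [0.4, 0, 0, 0.0015, 0, 0, 0]
    - [0.4, 0, 0, 0.0025, 0, 0, 0]
    - [0.4, 0, 0, 0.0025, 0, 0, 0]

```text
clock: 11.6
position: [0.463, -0.215, -0.0347]
ee_rot: [0.993, -0.117, 0.001, -0.0]
ft_force: [-4.0, 1.6, 16.8]
grip_width: 0.403
```

Contact at 17 N. I'll ease off slightly and drag in -y while straightening.

Emit:
servo_tool:
  motion:
    - [0.4, 0.001, 0.006, -0.0005, 0, 0, 0]
    - [0.4, 0.0035, 0.015, -0.0005, 0, 0, -1.5]
    - [0.4, 0.006, 0.025, -0.0005, 0, 0, -3]
    - [0.4, 0.008, 0.035, -0.0005, 0, 0, -4.5]
    - [0.4, 0.0105, 0.045, -0.0005, 0, 0, -6]
    - [0.4, 0.013, 0.055, -0.0005, 0, 0, -7.5]
    - [0.4, 0.015, 0.065, -0.0005, 0, 0, -9]
    - [0.4, 0.0175, 0.075, -0.0005, 0, 0, -10.5]
    - [0.4, 0.02, 0.085, -0.0005, 0, 0, -12]
    - [0.4, 0.022, 0.093, -0.0005, 0, 0, -13]
    - [0.4, 0.0235, 0.1, -0.0005, 0, 0, -13.4]
    - [0.4, 0.0235, 0.1, -0.0005, 0, 0, -13.4]

```text
clock: 13.1
position: [0.4626, -0.3187, -0.0346]
ee_rot: [1.0, -0.0, 0.001, 0.001]
ft_force: [1.7, -2.2, 5.0]
grip_width: 0.397
```

```bash
python3 - <<'E'
from h import *
st();im,m=plate("side",.463,-.32,.1,.12,-.05);cv2.imwrite("pics/s5.png",im[200:400,230:500]);plate("scene",.463,-.32,.1,.12,-.05);plate("wrist",.463,-.32,.1,.12)
E
```

```text
t 13.1 p [ 0.4626 -0.3187 -0.0346] yaw -0.029277589606260482 tz [ 0.0021 -0.0015 -1.    ] F [ 1.705  -2.2278  4.9724] g 0.39702786867565715
side 1585 z 0.003054940698684394 ((0.4634087085723877, -0.35689491033554077), (0.16927511990070343, 0.10695108771324158), 32.15541076660156) yrange [-0.3966 -0.2845]
scene 296 z 0.003807672288425046 ((0.4709480106830597, -0.36231034994125366), (0.05937011167407036, 0.06953027844429016), 5.65968656539917) yrange [-0.3965 -0.3265]
wrist 26129 z 0.002912545747316031 ((0.46469005942344666, -0.313463032245636), (0.0594676174223423, 0.11111310869455338), 4.920866012573242) yrange [-0.3663 -0.2577]
```

The plate is now at yaw ~95°, overhanging about 39 mm. I'll drag 10 mm more and turn back 5°.

Emit:
servo_tool:
  motion:
    - [0.4, 0, 0.002, 0.0003, 0, 0, 1.5]
    - [0.4, 0, 0.005, 0.0003, 0, 0, 3]
    - [0.4, 0, 0.008, 0.0003, 0, 0, 4.5]
    - [0.4, 0, 0.011, 0.0003, 0, 0, 5]
    - [0.4, 0, 0.011, 0, 0, 0, 5]
    - [0.4, 0, 0.011, -0.03, 0, 0, 5]
    - [0.4, 0, 0.011, -0.06, 0, 0, 5]
    - [1, 0, 0.056, -0.08, 0, 0, 5]
    - [1, 0, 0.056, -0.08, 0, 0, 5]
    - [1, 0, 0.056, -0.08, 0, 0, 5]
    - [1, 0, 0.056, -0.08, 0, 0, 5]

```text
clock: 14.62
position: [0.4617, -0.372, 0.0436]
ee_rot: [0.999, -0.043, -0.0, -0.001]
ft_force: [-0.8, 0.4, -0.5]
grip_width: 0.998
```

```bash
python3 - <<'E'
from h import *
st();im,m=plate("wrist",.463,-.34,.1,.12);cv2.imwrite("pics/w6.png",im);plate("side",.463,-.34,.1,.12,-.0)
E
```

```text
t 14.625 p [ 0.4617 -0.372   0.0436] yaw -4.937598451614435 tz [-0.0009  0.0013 -1.    ] F [-0.795   0.3757 -0.529 ] g 0.9983440417917866
wrist 19648 z 0.002894811361298516 ((0.4663243293762207, -0.3349626362323761), (0.05928521230816841, 0.13939176499843597), 5.141167163848877) yrange [-0.4034 -0.267 ]
side 1305 z 0.003718488947596188 ((0.46882364153862, -0.3493209481239319), (0.06056775152683258, 0.10920383781194687), 5.897209167480469) yrange [-0.4039 -0.2954]
```

View pics/w6.png

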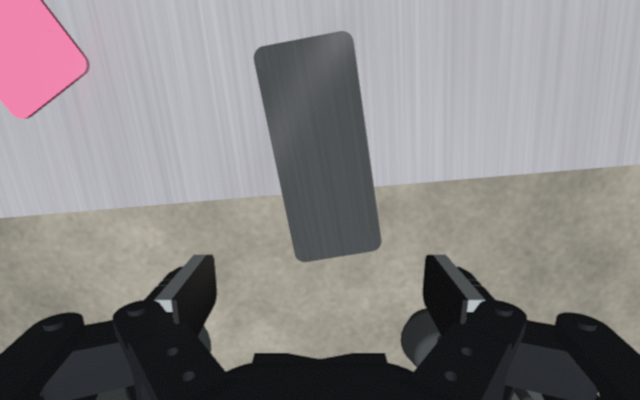

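The plate is flat and overhangs 48 mm (wrist (300,50)–(380,260), edge at row ~195). I'll grip it across its width just outside the edge.

```bash
python3 - <<'E'
from h import *
goto([.4702,-.379,-.0505],5.1)
E
```

```text
move [0.0091 0.006  0.0943] [ -0.0508   0.0368 -10.0426]
```

Emit:
servo_tool:
  motion:
    - [1, 0.009, 0.006, 0.01, 0, 0, -10]
    - [1, 0.009, 0.006, 0.03, 0, 0, -10]
    - [1, 0.009, 0.006, 0.06, 0, 0, -10]
    - [1, 0.009, 0.006, 0.08, 0, 0, -10]
    - [1, 0.009, 0.006, 0.094, 0, 0, -10]
    - [1, 0.009, 0.006, 0.094, 0, 0, -10]
    - [0.85, 0.009, 0.006, 0.094, 0, 0, -10]
    - [0.75, 0.009, 0.006, 0.094, 0, 0, -10]
    - [0.5, 0.009, 0.006, 0.094, 0, 0, -10]
    - [0.5, 0.009, 0.006, 0.094, 0, 0, -10]
    - [0.5, 0.009, 0.006, 0.094, 0, 0, -10]
    - [0.5, 0.009, 0.006, 0.094, 0, 0, -10]
  grip_force: 80

```text
clock: 16.23
position: [0.4708, -0.3806, -0.0485]
ee_rot: [0.999, 0.044, 0.001, 0.0]
ft_force: [-0.5, 1.3, 6.7]
grip_width: 0.663
```

Emit:
servo_tool:
  motion:
    - [0.5, 0, 0, -0.005, 0, 0, 0]
    - [0.5, 0, 0, -0.012, 0, 0, 0]
    - [0.5, 0, 0, -0.02, 0, 0, 0]
    - [0.5, 0, 0, -0.03, 0, 0, 0]
    - [0.5, 0, 0, -0.03, 0, 0, 0]

```text
clock: 16.85
position: [0.4708, -0.3806, -0.0185]
ee_rot: [0.999, 0.044, 0.001, 0.0]
ft_force: [0.4, 0.4, -2.2]
grip_width: 0.663
```

```bash
python3 - <<'E'
from h import *
st();im,m=plate("wrist",.463,-.33,.1,.12,.008,.08);cv2.imwrite("pics/w7.png",im)
im,d,K,W=look("wrist");P=cloud(d,K,W)[cv2.erode(m.astype(np.uint8),np.ones((5,5)))>0]
A=np.c_[P[:,:2]-P[:,:2].mean(0),np.ones(len(P))];print("plane",np.linalg.lstsq(A,P[:,2],rcond=None)[0],P.mean(0))
E
```

```text
t 16.85 p [ 0.4708 -0.3806 -0.0185] yaw 4.99749952982487 tz [ 0.0016 -0.0008 -1.    ] F [ 0.3901  0.4383 -2.2484] g 0.6633569754816676
wrist 30478 z 0.0317628932003618 ((0.49597853422164917, -0.33869847655296326), (0.06345561146736145, 0.1262970268726349), 6.2614264488220215) yrange [-0.4007 -0.2791]
 ** On entry to DLASCL parameter number  4 had an illegal value
 ** On entry to DLASCL parameter number  4 had an illegal valueTraceback (most recent call last):
  File "<stdin>", line 4, in <module>
    x, resids, rank, s = _umath_linalg.lstsq(a, b, rcond,
                         ~~~~~~~~~~~~~~~~~~~^^^^^^^^^^^^^
                                             signature=signature)
                                             ^^^^^^^^^^^^^^^^^^^^
    raise LinAlgError("SVD did not converge in Linear Least Squares")
numpy.linalg.LinAlgError: SVD did not converge in Linear Least Squares
```

View pics/w7.png

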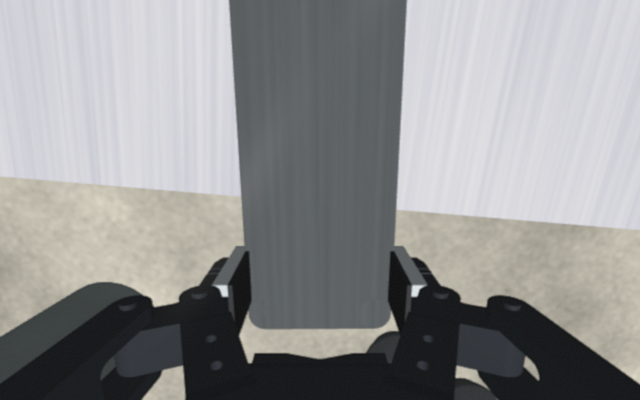

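The plate is held between the pads (wrist columns 245–395) and looks level. I'll check tilt and pose numerically.

```bash
cat >> h.py <<'E'
def held():
    """pose of held plate in tool frame from wrist: plane slopes & edges"""
    T=tool();im,d,K,W=look("wrist");P=cloud(d,K,W);Q=(P-T[:3,3])@T[:3,:3]   # tool coords
    m=(abs(Q[...,0])<.022)&(Q[...,2]<-.035)&(Q[...,2]>-.075)&(Q[...,1]<.02);q=Q[m]
    A=np.c_[q[:,:2],np.ones(len(q))]
    for _ in range(3):
        c=np.linalg.lstsq(A,q[:,2],rcond=None)[0];k=abs(A@c-q[:,2])<.003;A,q=A[k],q[k]
    print("plane z=ax+by+c tool",c,len(q))
    r=np.where((abs(Q[...,2]-(Q[...,0]*c[0]+Q[...,1]*c[1]+c[2]))<.004)&(abs(Q[...,0])<.045),1,0)
    for y0 in(-.05,-.035,-.02,-.015):
        s=(r>0)&(abs(Q[...,1]-y0)<.003);print("y",y0,"x",np.percentile(Q[s][:,0],[.5,99.5]))
    s=(r>0)&(abs(Q[...,0])<.01);print("end y",Q[s][:,1].max(),Q[s][:,1].min());return c
E
python3 - <<'E'
from h import *
held()
E
```

```text
plane z=ax+by+c tool [ 0.0018 -0.0146 -0.0507] 37427
y -0.05 x [-0.0297  0.0296]
y -0.035 x [-0.0297  0.0298]
y -0.02 x [-0.0296  0.0298]
y -0.015 x [-0.0295  0.03  ]
end y 0.024512034595109918 -0.10209891491306167
```

The hold is well centred and flat within 1°; the plate centre sits at tool y = -45.5 mm. Moving over the drawer now.

Emit:
servo_tool:
  motion:
    - [0.5, 0, 0, -0.02, 0, 0, 0]
    - [0.5, 0, 0, -0.05, 0, 0, 0]
    - [0.5, 0, 0, -0.08, 0, 0, 0]
    - [0.5, 0.002, -0.015, -0.11, 0, 0, 3]
    - [0.5, 0.007, -0.05, -0.13, 0, 0, 9]
    - [0.5, 0.012, -0.085, -0.145, 0, 0, 16]
    - [0.5, 0.017, -0.12, -0.15, 0, 0, 23]
    - [0.5, 0.023, -0.16, -0.15, 0, 0, 30]
    - [0.5, 0.028, -0.2, -0.15, 0, 0, 37]
    - [0.5, 0.034, -0.24, -0.15, 0, 0, 44]
    - [0.5, 0.04, -0.28, -0.15, 0, 0, 51]
    - [0.5, 0.045, -0.32, -0.15, 0, 0, 58]
    - [0.5, 0.051, -0.36, -0.15, 0, 0, 65]
    - [0.5, 0.057, -0.4, -0.15, 0, 0, 72]
    - [0.5, 0.062, -0.44, -0.15, 0, 0, 79]
    - [0.5, 0.067, -0.475, -0.15, 0, 0, 85]
    - [0.5, 0.071, -0.505, -0.15, 0, 0, 90]
    - [0.5, 0.0735, -0.5195, -0.15, 0, 0, 92.6]
    - [0.5, 0.0735, -0.5195, -0.15, 0, 0, 92.6]
    - [0.5, 0.0735, -0.5195, -0.15, 0, 0, 92.6]

```text
clock: 19.5
position: [0.4983, 0.1426, 0.1309]
ee_rot: [0.722, -0.692, 0.0, -0.0]
ft_force: [-0.3, 0.2, -1.2]
grip_width: 0.664
```

```bash
python3 - <<'E'
from h import *
st();held();goto([.499,.1431,.039],-87.6)
im,d,K,W=look("wrist");cv2.imwrite("pics/w8.png",im)
# stack seen from scene, still as before?
z=np.load("s3.npz");im,d,K,W=look("scene");P=cloud(d,K,W);X,Y,Z=[P[...,i] for i in range(3)]
m=(X>.40)&(X<.47)&(abs(Y-.14)<.1)&(Z>.09)&(Z<.13);print("front",np.percentile(P[m],[1,50,99],axis=0))
cv2.imwrite("pics/s8.png",im)
E
```

```text
t 19.5 p [0.4983 0.1426 0.1309] yaw -87.61218924339887 tz [ 0.0004 -0.0001 -1.    ] F [-0.2584  0.2196 -1.2025] g 0.6635177098983869
plane z=ax+by+c tool [ 0.0008 -0.0161 -0.0508] 37403
y -0.05 x [-0.0302  0.0291]
y -0.035 x [-0.0302  0.0292]
y -0.02 x [-0.0301  0.0293]
y -0.015 x [-0.03    0.0292]
end y 0.025500617122014218 -0.10182068414183475
move [-0.0005 -0.0008  0.0918] [-0.0152 -0.0032 -0.0422]
front [[0.4458 0.0458 0.0907]
 [0.4508 0.0945 0.1097]
 [0.4689 0.2326 0.127 ]]
```

View pics/w8.png

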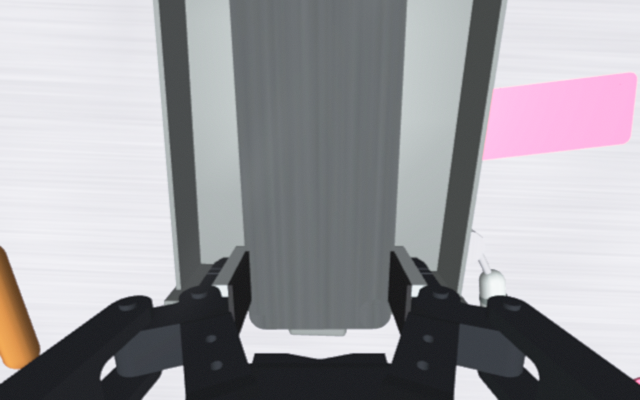

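The plate is over the drawer, centred between its sides. The fingertips project ~5 mm below the plate and could catch the stack's edges. So I'll tilt 2.5° far end low, rest that end on the stack, then release.

Emit:
servo_tool:
  motion:
    - [0.5, 0, 0, 0.02, -1, 0, 0]
    - [0.5, 0, 0.001, 0.04, -2, 0, 0]
    - [0.5, 0, 0.0014, 0.06, -2.5, 0, 0]
    - [0.5, 0, 0.0014, 0.075, -2.5, 0, 0]
    - [0.5, 0, 0.0014, 0.083, -2.5, 0, 0]
    - [0.5, 0, 0.0014, 0.085, -2.5, 0, 0]
    - [0.5, 0, 0.0014, 0.085, -2.5, 0, 0]

```text
clock: 20.52
position: [0.497, 0.1439, 0.0458]
ee_rot: [0.722, -0.692, -0.015, 0.015]
ft_force: [0.4, -0.1, -2.8]
grip_width: 0.662
```

Emit:
servo_tool:
  motion:
    - [0.5, 0, 0, 0.001, 0, 0, 0]
    - [0.5, 0, 0, 0.002, 0, 0, 0]
    - [0.5, 0, 0, 0.002, 0, 0, 0]

```text
clock: 20.9
position: [0.4967, 0.1438, 0.0435]
ee_rot: [0.722, -0.692, -0.015, 0.016]
ft_force: [-0.2, -0.2, -2.0]
grip_width: 0.661
```

Emit:
servo_tool:
  motion:
    - [0.5, 0, 0, 0.001, 0, 0, 0]
    - [0.5, 0, 0, 0.0015, 0, 0, 0]
    - [0.5, 0, 0, 0.0015, 0, 0, 0]

```text
clock: 21.28
position: [0.4968, 0.1438, 0.0422]
ee_rot: [0.722, -0.692, -0.015, 0.016]
ft_force: [-0.4, 0.3, 3.1]
grip_width: 0.66
```

Emit:
servo_tool:
  motion:
    - [0.5, 0, 0, 0.0005, 0, 0, 0]
    - [0.5, 0, 0, 0.001, 0, 0, 0]
    - [0.5, 0, 0, 0.001, 0, 0, 0]

```text
clock: 21.65
position: [0.4975, 0.1438, 0.0419]
ee_rot: [0.722, -0.692, -0.015, 0.015]
ft_force: [-0.2, -0.9, 10.3]
grip_width: 0.662
```

Contact as predicted (z 0.042). Releasing.

Emit:
servo_tool:
  motion:
    - [0.5, 0, 0, -0.0008, 0, 0, 0]
    - [0.68, 0, 0, -0.0008, 0, 0, 0]
    - [0.72, 0, 0, -0.0008, 0, 0, 0]
    - [0.78, 0, 0, -0.0008, 0, 0, 0]
    - [0.9, 0, 0, -0.0008, 0, 0, 0]
    - [1, 0, 0, -0.0008, 0, 0, 0]
    - [1, 0, 0, -0.0008, 0, 0, 0]
    - [1, 0, 0, -0.0008, 0, 0, 0]
    - [1, 0, 0, -0.03, 2.5, 0, 0]
    - [1, 0, 0.02, -0.08, 2.5, 0, 0]
    - [1, 0, 0.05, -0.13, 2.5, 0, 0]
    - [1, 0, 0.08, -0.17, 2.5, 0, 0]
    - [1, 0, 0.08, -0.17, 2.5, 0, 0]
    - [1, 0, 0.08, -0.17, 2.5, 0, 0]

```text
clock: 23.4
position: [0.4241, 0.1406, 0.2139]
ee_rot: [0.722, -0.692, -0.0, -0.0]
ft_force: [-1.0, 0.3, -0.2]
grip_width: 0.998
```

```bash
python3 - <<'E'
from h import *
st();im,d,K,W=look("wrist");cv2.imwrite("pics/w9.png",im)
P=cloud(d,K,W);X,Y,Z=[P[...,i] for i in range(3)]
roi=(X>.455)&(X<.632)&(Y>.07)&(Y<.22);m=roi&(Z>.079)&(Z<.095)
k,l,s,c=cv2.connectedComponentsWithStats(m.astype(np.uint8));m=l==1+np.argmax(s[1:,4]);q=P[m]
print(m.sum(),cv2.minAreaRect(q[:,:2].astype(np.float32)))
A=np.c_[q[:,:2]-q[:,:2].mean(0),np.ones(len(q))];print("plane",np.linalg.lstsq(A,q[:,2],rcond=None)[0])
E
```

```text
t 23.4 p [0.4241 0.1406 0.2139] yaw -87.59790061563585 tz [-0.      0.0002 -1.    ] F [-1.0151  0.339  -0.1828] g 0.9978735775098433
9431 ((0.5240815281867981, 0.1443767100572586), (0.10059686005115509, 0.06170424446463585), 2.7270917892456055)
plane [-0.0021  0.0056  0.0858]
```

View pics/w9.png

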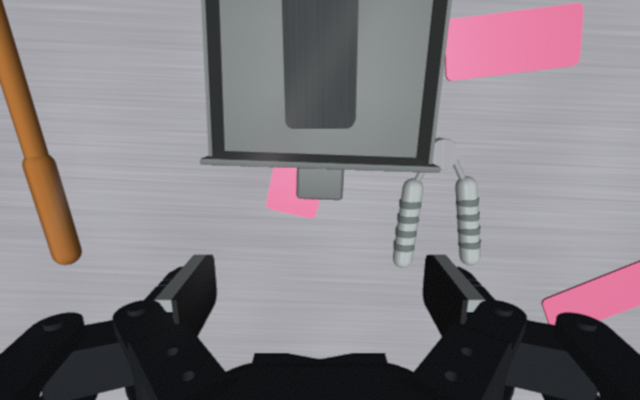

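The plate lies on the stack: top z went 0.0827→0.0858, flat, yaw 2.7° against 2.4°. Its front end is at x 0.474 as before, and no lower plate shows. Next I go in front of the pull with the fingers shut.

Emit:
servo_tool:
  motion:
    - [0, -0.001, 0.02, 0, 0, 0, 2.4]
    - [0, -0.002, 0.04, 0, 0, 0, 2.4]
    - [0, -0.002, 0.04, 0.03, 0, 0, 2.4]
    - [0, -0.002, 0.04, 0.07, 0, 0, 2.4]
    - [0, -0.002, 0.04, 0.11, 0, 0, 2.4]
    - [0, -0.002, 0.04, 0.15, 0, 0, 2.4]
    - [0, -0.002, 0.04, 0.164, 0, 0, 2.4]
    - [0, -0.002, 0.04, 0.164, 0, 0, 2.4]
    - [0, -0.002, 0.04, 0.164, 0, 0, 2.4]

```text
clock: 24.58
position: [0.3849, 0.1414, 0.0514]
ee_rot: [-0.707, 0.707, -0.0, 0.001]
ft_force: [-0.5, 0.5, 1.1]
grip_width: -0.001
```

Emit:
servo_tool:
  motion:
    - [0, 0, -0.005, 0, 0, 0, 0]
    - [0, 0, -0.01, 0, 0, 0, 0]
    - [0, 0, -0.013, 0, 0, 0, 0]
    - [0, 0, -0.016, 0, 0, 0, 0]
    - [0, 0, -0.02, 0, 0, 0, 0]
    - [0, 0, -0.025, 0, 0, 0, 0]
    - [0, 0, -0.031, 0, 0, 0, 0]
    - [0, 0, -0.038, 0, 0, 0, 0]
    - [0, 0, -0.046, 0, 0, 0, 0]
    - [0, 0, -0.055, 0, 0, 0, 0]
    - [0, 0, -0.064, 0, 0, 0, 0]
    - [0, 0, -0.074, 0, 0, 0, 0]
    - [0, 0, -0.084, 0, 0, 0, 0]
    - [0, 0, -0.094, 0, 0, 0, 0]
    - [0, 0, -0.104, 0, 0, 0, 0]
    - [0, 0, -0.114, 0, 0, 0, 0]
    - [0, 0, -0.124, 0, 0, 0, 0]
    - [0, 0, -0.134, 0, 0, 0, 0]
    - [0, 0, -0.143, 0, 0, 0, 0]
    - [0, 0, -0.152, 0, 0, 0, 0]

```text
clock: 27.08
position: [0.5366, 0.141, 0.0502]
ee_rot: [-0.707, 0.707, 0.0, 0.0]
ft_force: [-2.1, 1.2, -0.7]
grip_width: -0.0
```

Emit:
servo_tool:
  motion:
    - [0, 0, -0.008, 0, 0, 0, 0]
    - [0, 0, -0.016, 0, 0, 0, 0]
    - [0, 0, -0.023, 0, 0, 0, 0]
    - [0, 0, -0.029, 0, 0, 0, 0]
    - [0, 0, -0.034, 0, 0, 0, 0]
    - [0, 0, -0.038, 0, 0, 0, 0]
    - [0, 0, -0.041, 0, 0, 0, 0]
    - [0, 0, -0.044, 0, 0, 0, 0]
    - [0, 0, -0.046, 0, 0, 0, 0]
    - [0, 0, -0.048, 0, 0, 0, 0]
    - [0, 0, -0.05, 0, 0, 0, 0]

```text
clock: 28.45
position: [0.5861, 0.141, 0.0502]
ee_rot: [0.707, -0.707, -0.0, -0.0]
ft_force: [-1.4, -0.2, -0.1]
grip_width: 0.003
```

Emit:
servo_tool:
  motion:
    - [0, 0, -0.001, 0, 0, 0, 0]
    - [0, 0, -0.002, 0, 0, 0, 0]
    - [0, 0, -0.003, 0, 0, 0, 0]
    - [0, 0, -0.003, 0, 0, 0, 0]

```text
clock: 28.95
position: [0.5892, 0.1409, 0.0503]
ee_rot: [-0.707, 0.707, -0.0, 0.0]
ft_force: [-0.2, 0.0, -0.1]
grip_width: 0.001
```

Emit:
servo_tool:
  motion:
    - [0, 0, -0.001, 0, 0, 0, 0]
    - [0, 0, -0.002, 0, 0, 0, 0]
    - [0, 0, -0.002, 0, 0, 0, 0]

```text
clock: 29.32
position: [0.5912, 0.1409, 0.0503]
ee_rot: [-0.707, 0.707, -0.0, 0.0]
ft_force: [-0.5, 1.1, -0.9]
grip_width: 0.0
```

Emit:
servo_tool:
  motion:
    - [0, 0, -0.001, 0, 0, 0, 0]
    - [0, 0, -0.002, 0, 0, 0, 0]
    - [0, 0, -0.002, 0, 0, 0, 0]

```text
clock: 29.7
position: [0.5932, 0.141, 0.0502]
ee_rot: [-0.707, 0.707, -0.0, 0.0]
ft_force: [0.5, 0.3, 0.1]
grip_width: -0.002
```

```bash
python3 - <<'E'
from h import *
st()
for n in("side","scene"):
    im,d,K,W=look(n);P=cloud(d,K,W);X,Y,Z=[P[...,i] for i in range(3)]
    for a,b in((.01,.055),(.08,.12)):
        m=(X>.55)&(X<.66)&(abs(Y-.14)<.12)&(Z>a)&(Z<b);f=m&(abs(Y-.14)>.035);print(n,a,m.sum(),"x front",np.percentile(X[f],[1,5,25,50]) if f.any() else 0)
    cv2.imwrite(f"pics/{n}_end.png",cv2.resize(im[120:240,300:460],None,fx=5,fy=5))
E
```

```text
t 29.7 p [0.5932 0.141  0.0502] yaw -90.00310578751332 tz [ 0.0002  0.     -1.    ] F [0.5465 0.3251 0.0711] g -0.0017844707052303576
side 0.01 434 x front [0.6345 0.6348 0.6358 0.6367]
side 0.08 430 x front [0.6345 0.635  0.636  0.637 ]
scene 0.01 20 x front [0.5809 0.6361 0.6422 0.6487]
scene 0.08 118 x front [0.6377 0.6379 0.6439 0.6479]
```

View pics/side_end.png

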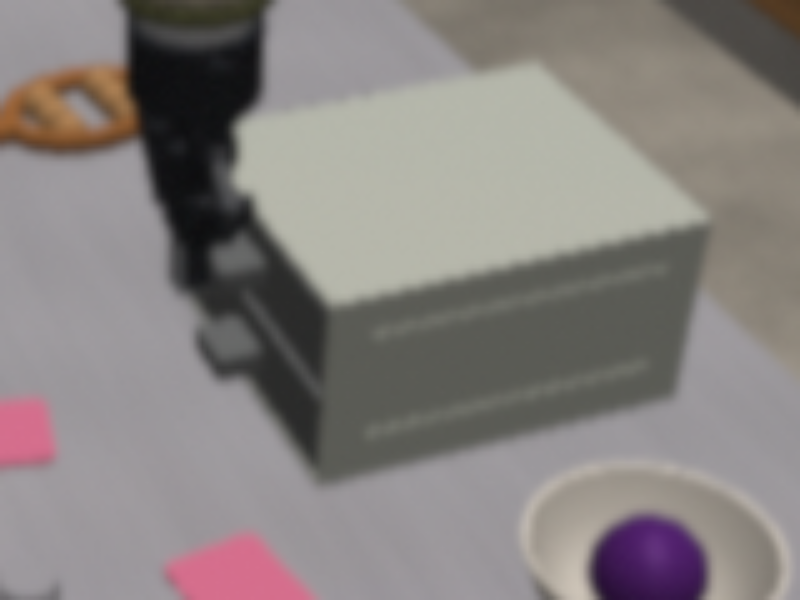

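The image shows the upper pull at crop (238,258), now level with the lower one at (228,340). The top drawer must have been ajar ~5 mm at the start; its front was at 0.629 against 0.634 for the lower one. No stop force has shown yet, so I'm still pushing gently.

Emit:
servo_tool:
  motion:
    - [0, 0, -0.001, 0, 0, 0, 0]
    - [0, 0, -0.002, 0, 0, 0, 0]
    - [0, 0, -0.002, 0, 0, 0, 0]

```text
clock: 30.18
position: [0.5932, 0.141, 0.0502]
ee_rot: [0.707, -0.707, -0.001, 0.001]
ft_force: [-10.7, -0.2, 6.0]
grip_width: 0.002
```

Emit:
servo_tool:
  motion:
    - [0, 0, -0.001, 0, 0, 0, 0]
    - [0, 0, -0.002, 0, 0, 0, 0]
    - [0, 0, -0.002, 0, 0, 0, 0]

```text
clock: 30.55
position: [0.5931, 0.141, 0.05]
ee_rot: [0.707, -0.707, -0.003, 0.003]
ft_force: [-22.4, -2.1, 15.7]
grip_width: 0.003
```

That is the hard stop: 22 N and no movement. I'll back off and withdraw.

Emit:
servo_tool:
  motion:
    - [0, 0, 0.003, 0, 0, 0, 0]
    - [0, 0, 0.01, 0, 0, 0, 0]
    - [0, 0, 0.04, 0, 0, 0, 0]
    - [0, 0, 0.08, 0, 0, 0, 0]
    - [0, 0, 0.12, -0.05, 0, 0, 0]
    - [0, 0, 0.12, -0.1, 0, 0, 0]
    - [0, 0, 0.12, -0.15, 0, 0, 0]
    - [0, 0, 0.12, -0.15, 0, 0, 0]
    - [0, 0, 0.12, -0.15, 0, 0, 0]

```text
clock: 31.68
position: [0.4768, 0.1409, 0.1997]
ee_rot: [-0.707, 0.707, 0.0, 0.0]
ft_force: [-0.4, 0.1, 0.4]
grip_width: 0.002
```

```bash
python3 - <<'E'
from h import *
st()
im,d,K,W=look("wrist");P=cloud(d,K,W);X,Y,Z=[P[...,i] for i in range(3)]
for a,b in((.035,.048),(.096,.112)):
    m=(X>.55)&(X<.66)&(abs(Y-.141)<.015)&(Z>a)&(Z<b);print("pull front wrist",a,m.sum(),np.percentile(X[m],[1,5]) if m.any() else 0)
im,d,K,W=look("side");P=cloud(d,K,W);X,Y,Z=[P[...,i] for i in range(3)]
for a,b in((.03,.055),(.09,.115)):
    m=(X>.55)&(X<.66)&(abs(Y-.141)<.015)&(Z>a)&(Z<b);print("side",a,m.sum(),np.percentile(X[m],[1,5]) if m.any() else 0)
for n in("side","scene"):
    look(n)
    W=look(n)[3]
    for t in("guard_case","bowl","grip_trainer","back_roller"): print(n,t,[(W@np.r_[b["point"],1])[:3] for b in models.boxes_of(n,t)][:1])
E
```

```text
t 31.675 p [0.4768 0.1409 0.1997] yaw -90.00459106069606 tz [-0.      0.0002 -1.    ] F [-0.4286  0.1461  0.3655] g 0.0017801806306402682
pull front wrist 0.035 509 [0.6038 0.6041]
pull front wrist 0.096 1003 [0.6039 0.6041]
side 0.03 88 [0.6044 0.605 ]
side 0.09 100 [0.6047 0.6055]
side guard_case []
side bowl [array([ 0.7613, -0.1019,  0.0418])]
side grip_trainer []
side back_roller [array([0.5409, 0.4536, 0.0209])]
scene guard_case [array([ 0.7402, -0.2666,  0.0293])]
scene bowl [array([ 0.7422, -0.1129,  0.0345])]
scene grip_trainer [array([0.3926, 0.0013, 0.0195])]
scene back_roller [array([0.6134, 0.4573, 0.0246])]
```

```bash
python3 -c "
from h import *
print(ticket.hand_in())"
```

```text
the job is handed in; nothing more can be done
None
```

The plate is on the stack in the top drawer, the drawer is shut, and I handed the job in at about 32 s with no verdict reported.

**What I did**
- I opened the drawer and slid the plate flat until it stuck out about 48 mm past the edge.
- I gripped it across its width just outside the edge, carried it over, set its far end on the stack and let go. The near end settled the last few millimetres.
- I pushed the drawer slowly to its stop and withdrew the arm.

**Last checks**
- **Plate on the stack (before shutting):** the plate lay flat, with the top surface 3.1 mm higher than before. It was within about 1 mm and 0.4° of the stack's earlier pose, and no lower plate showed.
- **Drawer:** it met a hard stop at 22 N. Both drawer pulls then stood level at x = 0.604.
- **Bystanders:** all four were within 3 mm of their starting places in the scene camera. The side camera missed the guard case and the hand gripper in that last look.

**What disagreed or is unproven**
- The real fingertips were 37 mm behind the reported TCP. My first grip on the pull closed on air above it, so I measured the offset by touching the pull and used it from then on.
- The top drawer was about 5 mm ajar at the start.
- The plate over-rotated by about 5° while sliding and did not turn back, so I gripped it at that angle.
- I did not look inside the drawer again after shutting it, so the stack staying neat rests on the slow push.

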